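Find the tired spring among three sprung tube rests and push its service tag down

ROBOT

A 6-joint arm with a two-finger parallel gripper is mounted at the origin on the work surface. World frame = base frame: x ahead of the robot, y to its left, z up, the work surface at z = 0. Lengths are in m, angles in rad, forces in N, time in s.
With the tool pointing down it reaches from about 0.375 to 0.975 m from the base axis. Payload 3.8 kg.
Tool frame: the origin (TCP) lies on the centre line of the jaws, within the pads' length; the fingertips stand 14 mm ahead of it and the grasp point (between the pads) lies 5 mm behind it; z points along the fingers, y is the line along which they close (so a half turn about z gives the same grasp; the last joint's range is limited). The gripper opens to 85 mm and grips with 20 to 120 N. Pads are 22 mm wide; open, the fingers measure 114 mm over their backs; the gripper's body (76 mm by 85 mm) begins 54 mm behind the grasp point. The pads swing forward as they close: fully open they stand 13 mm farther back than shut.
Start: joints at [1.185, 0.264, 1.604, -0, 1.274, -0.037], TCP at [0.231, 0.634, 0.245] pointing down, gripper open.
Joint ranges: [-2.63, 2.63], [-0.94, 2.18], [0.31, 2.57], [-1.31, 4.45], [0, 2.66], [-2.55, 2.55]. Speed limits (rad/s): [2.57, 2.57, 3.14, 3.14, 3.14, 3.14].

INTERFACE

Orientations are given as a rotation vector (axis times angle).
In Python, from workcell import bot, eyes, spot_in gives the robot as it stands.
- The arm moves only by the tool carry_out, never from a script. Its argument "series" is text: rows parted by semicolons, each of 4 numbers parted by spaces: the shift along the world's x, y, z in m, then the turn about the world's z in degrees. In form: tx ty tz roll; .... A call has 1 to 20 rows; each row shifts and turns the commanded pose from where the row before left it; what a row does not reach is not made up. A row lasts 1/8 s, in which the tool goes at most 62.5 mm and 10.7 degrees, less where a joint would pass 70% of its speed; a pose out of reach is approached as far as the arm can. A call is refused whole if a number of a shift passes 0.0625 or a number of a turn 10.7, either way. A call with a gripper value outside its range is refused whole. "jaw" is the gripper command: -1 is shut, 1 is fully open, values between are in proportion, set as the call begins (left out, the last holds). The fingers move at their own pace and stop on an object; "grip_force" is the grip in N (left out, the last holds). Time passes only in rows, so rows that do not move let the fingers close. It gives the time, the measured TCP pose, the force, the opening and the grip force at its end, in the units of the state.
- bot.read_state(): the state, without advancing time (a new reading comes with each control period).
- eyes.read_camera(name): name is "scene" or "top" or "wrist"; returns (picture, depth): 384x512x3 uint8, blue, green, red; 384x512 float32, m along the optical axis (not along the pixel's ray), 0 where there is no reading.
- eyes.get_calibration(name): a dict with "K" (3x3 intrinsics, pixels), "distortion" ([k1, k2, p1, p2, k3] as OpenCV has them; the pictures are not rectified), "position" and "rotation" of the camera in the world; the wrist camera has in their place "T_tool_cam" (4x4, takes a point from camera to tool coordinates, whose origin is the TCP and whose axes are the flange's). Camera axes: x right, y down, z forward; pixel columns grow to the right and rows downward; lengths in m; the calibration is good to about 2 mm. A picture is of the moment at which its call begins: read the wrist's pose just before it. get_calibration takes no time and is no camera call.
- bot.finish_job(): hands the job in; it is judged then, once.
Trained networks look in the newest picture that a camera, given by its name, has taken for a name from the list of things; names that differ only in an ending like _2 or _b are one class to them, and where a whole thing is asked for, a point or a joint stands for the part that bears it (a point fixed in the world has none). Each returns a list of dicts, best first, with "score" (0 to 1); they miss things now and then, are a little off and sometimes report something else, mostly with a low value. They report only what shows in the picture. A call takes as long as a camera call.
- spot_in(camera, target): "rect" ([centre column, centre row, width, height] in pixels, round what is visible of it).
The state is a dict: "time": time; "q": joint angles; "joint_vel": joint speeds; "joint_torque": joint torques, N m; "tool_pos": TCP position; "tcp_rot": TCP orientation; "wrist_force": force on the tool from outside, world axes, zero at the start; "torque": the same for the moment, N m; "width": opening from 0.0 (shut) to 1.0 (fully open); "grip_force": force on a finger pad.
Only numpy, scipy, OpenCV 4.12 (cv2) and the standard library are available. Lean on these libraries where they do the work, as an engineer would, in place of code of your own. Each camera call takes 0.05 s, during which the arm holds its last target. There are 200 camera calls.

TASK

One of the three sprung tube rests on the frame builder's bench has a tired spring. With a fingertip press their brass pads gently, one after the other from the robot's left to its right, to feel which gives most easily, then push that rest's hinged service tag down flat. Leave the other two tags as they are; pick nothing up, and do not shift the rests or the things lying about.

Things in the scene. Friction and masses are not known exactly. Their poses are not given: they have to be found in the camera images.
- rest_left: The left one (seen from the robot, left is +y) of three like, loose sprung tube rests (1.2-1.7 kg). Origin: centre of the underside of its base plate, 140x76x14 mm. Its x runs from the tag end (-x, within 0.45 rad of facing the robot) to the post end. At x=+32, y=0 a round steel cup (38 mm across, top at 44 mm) holds a drop-in spring cartridge (loose, do not pull it out) with a round brass pad on top.
- pad_left (a point): Centre of the flat top of the left rest's brass pad as it stands unpressed (fixed to the base: x=+32, y=0, z=80 mm; does not sink with it). Pad 44 mm across, 10 mm thick, travel 22 mm, springs back. It gives from 1.5 N; sound springs then take 0.7-1.3 N per mm, the tired one under half of either: 6 N sinks them 3-6 mm, the tired one 13 mm. Sink each by 3 mm or more; stay below 25 N.
- tag_left (a joint): Hinge of the left rest's service tag, rad: 0 upright, 1.57 flat on the base. Hinge line along the rest's y at x=-22, z=16 mm. It starts at 0.75-0.95, leaning away from the post with its free edge towards the rest's -x; it swings down that way when pressed from above, takes about 1 N, and stays where it is left.
- edge_left (a point): Middle of the free edge of the left rest's tag: plain aluminium plate 36 mm wide (rest's y), 3 mm thick, reaching 45 mm from the hinge line. A fingertip coming straight down at the rest's x=-40 mm, y=0 meets the sloping plate and lays it flat; its upper face is then 17.5 mm above the bench.
- rest_middle: The middle one (seen from the robot, left is +y) of three like, loose sprung tube rests (1.2-1.7 kg). Origin: centre of the underside of its base plate, 140x76x14 mm. Its x runs from the tag end (-x, within 0.45 rad of facing the robot) to the post end. At x=+32, y=0 a round steel cup (38 mm across, top at 44 mm) holds a drop-in spring cartridge (loose, do not pull it out) with a round brass pad on top.
- pad_middle (a point): Centre of the flat top of the middle rest's brass pad as it stands unpressed (fixed to the base: x=+32, y=0, z=80 mm; does not sink with it). Pad 44 mm across, 10 mm thick, travel 22 mm, springs back. It gives from 1.5 N; sound springs then take 0.7-1.3 N per mm, the tired one under half of either: 6 N sinks them 3-6 mm, the tired one 13 mm. Sink each by 3 mm or more; stay below 25 N.
- tag_middle (a joint): Hinge of the middle rest's service tag, rad: 0 upright, 1.57 flat on the base. Hinge line along the rest's y at x=-22, z=16 mm. It starts at 0.75-0.95, leaning away from the post with its free edge towards the rest's -x; it swings down that way when pressed from above, takes about 1 N, and stays where it is left.
- edge_middle (a point): Middle of the free edge of the middle rest's tag: plain aluminium plate 36 mm wide (rest's y), 3 mm thick, reaching 45 mm from the hinge line. A fingertip coming straight down at the rest's x=-40 mm, y=0 meets the sloping plate and lays it flat; its upper face is then 17.5 mm above the bench.
- rest_right: The right one (seen from the robot, left is +y) of three like, loose sprung tube rests (1.2-1.7 kg). Origin: centre of the underside of its base plate, 140x76x14 mm. Its x runs from the tag end (-x, within 0.45 rad of facing the robot) to the post end. At x=+32, y=0 a round steel cup (38 mm across, top at 44 mm) holds a drop-in spring cartridge (loose, do not pull it out) with a round brass pad on top.
- pad_right (a point): Centre of the flat top of the right rest's brass pad as it stands unpressed (fixed to the base: x=+32, y=0, z=80 mm; does not sink with it). Pad 44 mm across, 10 mm thick, travel 22 mm, springs back. It gives from 1.5 N; sound springs then take 0.7-1.3 N per mm, the tired one under half of either: 6 N sinks them 3-6 mm, the tired one 13 mm. Sink each by 3 mm or more; stay below 25 N.
- tag_right (a joint): Hinge of the right rest's service tag, rad: 0 upright, 1.57 flat on the base. Hinge line along the rest's y at x=-22, z=16 mm. It starts at 0.75-0.95, leaning away from the post with its free edge towards the rest's -x; it swings down that way when pressed from above, takes about 1 N, and stays where it is left.
- edge_right (a point): Middle of the free edge of the right rest's tag: plain aluminium plate 36 mm wide (rest's y), 3 mm thick, reaching 45 mm from the hinge line. A fingertip coming straight down at the rest's x=-40 mm, y=0 meets the sloping plate and lays it flat; its upper face is then 17.5 mm above the bench.
- socket_big: Loose steel spanner socket, standing, 28 mm across, 40 mm tall. Origin at the centre of its underside; a bystander, to be left where it is.
- socket_small: Loose steel spanner socket, standing, 22 mm across, 34 mm tall. Origin at the centre of its underside; a bystander, to be left where it is.
- bb_shell: Loose steel bottom-bracket shell, a plain tube standing on end, 42 mm across, 68 mm tall. Origin at the centre of its underside; a bystander, to be left where it is.
- head_tube: Loose steel head tube, a plain tube standing on end, 37 mm across, 100 mm tall. Origin at the centre of its underside; a bystander, to be left where it is.
- spanner: Loose open-ended spanner, 170 mm long, lying flat. Origin under its middle; a bystander, to be left where it is.
- brush: Loose hand brush lying flat. Origin under its middle; a bystander, to be left where it is.
- hammer: Loose hammer, 260 mm long, lying flat. Origin under its middle; a bystander, to be left where it is.

How it is judged:
On the way, in this order (a step that is already met when the one before it is completed fails the run):
1. the pad of the left rest has been pressed down with the fingers by 2.5 mm or more (((height (world z) of pad_1_c0 below 0.0725 m and horizontal distance between pad_1_c0 and pad_left below 0.03 m and contact force between the fingers and pad_1_c0 above 1 N) or (height (world z) of pad_2_c0 below 0.0725 m and horizontal distance between pad_2_c0 and pad_left below 0.03 m and contact force between the fingers and pad_2_c0 above 1 N) or (height (world z) of pad_3_c0 below 0.0725 m and horizontal distance between pad_3_c0 and pad_left below 0.03 m and contact force between the fingers and pad_3_c0 above 1 N))), for 0.1 s.
2. then the pad of the middle rest likewise (((height (world z) of pad_1_c0 below 0.0725 m and horizontal distance between pad_1_c0 and pad_middle below 0.03 m and contact force between the fingers and pad_1_c0 above 1 N) or (height (world z) of pad_2_c0 below 0.0725 m and horizontal distance between pad_2_c0 and pad_middle below 0.03 m and contact force between the fingers and pad_2_c0 above 1 N) or (height (world z) of pad_3_c0 below 0.0725 m and horizontal distance between pad_3_c0 and pad_middle below 0.03 m and contact force between the fingers and pad_3_c0 above 1 N))), for 0.1 s.
3. then the pad of the right rest likewise (((height (world z) of pad_1_c0 below 0.0725 m and horizontal distance between pad_1_c0 and pad_right below 0.03 m and contact force between the fingers and pad_1_c0 above 1 N) or (height (world z) of pad_2_c0 below 0.0725 m and horizontal distance between pad_2_c0 and pad_right below 0.03 m and contact force between the fingers and pad_2_c0 above 1 N) or (height (world z) of pad_3_c0 below 0.0725 m and horizontal distance between pad_3_c0 and pad_right below 0.03 m and contact force between the fingers and pad_3_c0 above 1 N))), for 0.1 s.
4. then the tag of the rest with the softest spring is pushed down flat (((horizontal distance between pad_2_c0 and pad_left below 0.03 m and value of joint tag_left above 1.45 rad) or (horizontal distance between pad_2_c0 and pad_middle below 0.03 m and value of joint tag_middle above 1.45 rad) or (horizontal distance between pad_2_c0 and pad_right below 0.03 m and value of joint tag_right above 1.45 rad))), for 0.2 s.
At the end, for the whole second after the job is handed in: The tag of the rest with the softest spring lies flat (within 0.12 rad), the other two tags are still up (below 1.15 rad), all three pads stand up again in their cups (within 2 mm down, 4 mm up), and the rests stand upright, at rest, within 20 mm of where they were (((horizontal distance between pad_2_c0 and pad_left below 0.03 m and value of joint tag_left above 1.45 rad and value of joint each of tag_middle, tag_right below 1.15 rad) or (horizontal distance between pad_2_c0 and pad_middle below 0.03 m and value of joint tag_middle above 1.45 rad and value of joint each of tag_left, tag_right below 1.15 rad) or (horizontal distance between pad_2_c0 and pad_right below 0.03 m and value of joint tag_right above 1.45 rad and value of joint each of tag_left, tag_middle below 1.15 rad)) and distance of each of rest_left, rest_middle, rest_right from where it was at the start of the episode below 0.02 m and angle between each of rest_left, rest_middle, rest_right's own z axis and vertical below 0.05 rad and linear speed of each of rest_left, rest_middle, rest_right below 0.01 m/s and height (world z) of pad_1_c0 between 0.073 and 0.079 m and height (world z) of pad_2_c0 between 0.073 and 0.079 m and height (world z) of pad_3_c0 between 0.073 and 0.079 m); the robot touches nothing.
It fails at once if the tag of a rest whose spring is sound is pushed down ((horizontal distance between pad_1_c0 and pad_left below 0.03 m and value of joint tag_left above 1.2 rad) or (horizontal distance between pad_1_c0 and pad_middle below 0.03 m and value of joint tag_middle above 1.2 rad) or (horizontal distance between pad_1_c0 and pad_right below 0.03 m and value of joint tag_right above 1.2 rad) or (horizontal distance between pad_3_c0 and pad_left below 0.03 m and value of joint tag_left above 1.2 rad) or (horizontal distance between pad_3_c0 and pad_middle below 0.03 m and value of joint tag_middle above 1.2 rad) or (horizontal distance between pad_3_c0 and pad_right below 0.03 m and value of joint tag_right above 1.2 rad)).
It fails at once if a tag is pulled up, or a pad is lifted by 8 mm or more (value of joint any of tag_left, tag_middle, tag_right below 0.6 rad or height (world z) of any of pad_1_c0, pad_2_c0, pad_3_c0 above 0.083 m).
It fails at once if a pad is pressed with more than 30 N (contact force between any of pad_1_c0, pad_2_c0, pad_3_c0 and anything else above 30 N).
It fails at once if a rest is lifted, tipped or shoved more than 20 mm (distance of any of rest_left, rest_middle, rest_right from where it was at the start of the episode above 0.02 m or height (world z) of any of rest_left, rest_middle, rest_right above 0.008 m or angle between any of rest_left, rest_middle, rest_right's own z axis and vertical above 0.12 rad).
It fails at once if a bystander is lifted or moved more than 20 mm (distance of any of socket_big, socket_small, bb_shell, head_tube, spanner, brush, hammer from where it was at the start of the episode above 0.02 m).
It also fails if it takes over 51 s, if anything falls off the work surface, if the arm or the gripper's body presses on something with over 40 N, if the wrist force passes 120 N, or if a joint passes its speed limit or range.

## Working session

There is one attempt and no reset: what is moved stays moved. The work goes in short steps, Python scripts to look and compute and a tool call to move; the robot and the scene stay as the last step left them, time stands still between calls to the robot, and variables do not carry over. Pictures are saved under pics/ and viewed, at most 10 in all, crops included, and the job is handed in when it is done.

Besides the shell and the picture viewer there is one more tool, called by a JSON object that holds its "op" and its "data". carry_out: Moves the arm, as the interface text tells. Its arguments: {"type":"object","properties":{"series":{"type":"string"},"jaw":{"type":"number"},"grip_force":{"type":"number"}},"required":["series"]}

```bash
mkdir -p pics; ls; cat > h.py <<'E'
import numpy as np, cv2
from workcell import bot, eyes, spot_in
from scipy.spatial.transform import Rotation as R
def pts(cam, depth, cal, s=None):
    h,w=depth.shape
    u,v=np.meshgrid(np.arange(w),np.arange(h))
    p=cv2.undistortPoints(np.stack([u,v],-1).reshape(-1,1,2).astype(np.float64),np.array(cal["K"]),np.array(cal["distortion"])).reshape(h,w,2)
    P=np.dstack([p,np.ones((h,w))])*depth[...,None]
    if cam=="wrist":
        T=np.array(cal["T_tool_cam"]); P=P@T[:3,:3].T+T[:3,3]
        Rm=R.from_rotvec(s["tcp_rot"]).as_matrix(); return P@Rm.T+np.array(s["tool_pos"])
    Rm=np.array(cal["rotation"])
    if Rm.shape!=(3,3): Rm=R.from_rotvec(Rm).as_matrix()
    return P@Rm.T+np.array(cal["position"])
E
python3 - <<'E'
from h import *
s=bot.read_state(); print(s)
for c in ["top","scene"]:
    im,d=eyes.read_camera(c); cal=eyes.get_calibration(c); print(c,cal)
    cv2.imwrite(f"pics/{c}.png",im); np.savez(f"{c}.npz",im=im,P=pts(c,d,cal),d=d)
    for t in ["rest_left","pad_left","tag_left","edge_left"]:
        print(t,[(np.round(r["rect"]),round(r["score"],2)) for r in spot_in(c,t)])
E
```

```text
pics
{'time': 0.0, 'q': array([ 1.18509374e+00,  2.64737988e-01,  1.60539876e+00,  3.46367897e-05,
        1.27368093e+00, -3.69007149e-02]), 'joint_vel': array([ 0.00109589, -0.00124047, -0.00030552, -0.0003344 ,  0.0024485 ,
       -0.00039803]), 'joint_torque': array([-2.39485315e-03, -5.15111160e+01, -3.67315614e+01, -2.06073100e-04,
        1.29854566e-02, -1.77194408e-05]), 'tool_pos': array([0.23042247, 0.6337026 , 0.24395883]), 'tcp_rot': array([-0.54505231, -3.09344073,  0.00340588]), 'wrist_force': array([-0.59828225, -0.71277884, -0.21224339]), 'torque': array([ 0.04149798, -0.02584721,  0.04251541]), 'grip_force': 0.0, 'width': 0.9989198312400975}
top {'K': array([[387.10442337,   0.        , 261.29905346],
       [  0.        , 387.10442337, 191.50401997],
       [  0.        ,   0.        ,   1.        ]]), 'distortion': array([-0.12717514,  0.        ,  0.        ,  0.        ,  0.        ]), 'position': array([ 0.40001743, -0.00697183,  1.15690742]), 'rotation': array([-2.17002617,  2.11728281, -0.18530256])}
rest_left [(array([164., 208.,  30.,  48.]), 0.73)]
pad_left [(array([164., 209.,  22.,  48.]), 0.83)]
tag_left [(array([337., 221.,  11.,  11.]), 0.41)]
edge_left [(array([161., 222.,  15.,  14.]), 0.52)]
scene {'K': array([[492.70259825,   0.        , 262.85793327],
       [  0.        , 492.70259825, 194.63438865],
       [  0.        ,   0.        ,   1.        ]]), 'distortion': array([0.03257039, 0.        , 0.        , 0.        , 0.        ]), 'position': array([ 0.98655603, -0.7080166 ,  1.24263679]), 'rotation': array([-2.43558779, -0.7148774 ,  0.20952246])}
rest_left [(array([300., 147.,  46.,  32.]), 0.69)]
pad_left [(array([299., 145.,  47.,  32.]), 0.59)]
tag_left [(array([288., 137.,  17.,  15.]), 0.55)]
edge_left []
```

View pics/top.png

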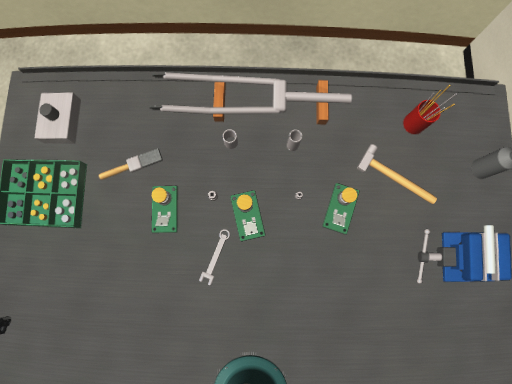

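View pics/scene.png

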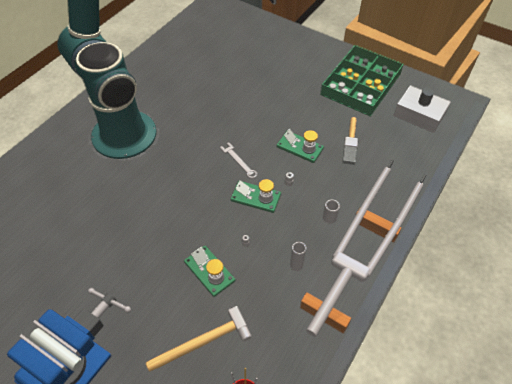

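The top view shows the rests at about (164,208), (247,216) and (341,208), with their yellow pads farther from the robot and their tags nearer. The scene view agrees. Sockets stand between the rests, and the spanner lies near the middle one. Next I'll measure the pads and base plates.

```bash
python3 - <<'E'
from h import *
for c,cs in [("top",[(164,208),(247,216),(341,208)]),("scene",[(300,147),(256,195),(209,270)])]:
    f=np.load(c+".npz"); P=f["P"]; hsv=cv2.cvtColor(f["im"],cv2.COLOR_BGR2HSV)
    h,w=hsv.shape[:2]; u,v=np.meshgrid(np.arange(w),np.arange(h))
    for (a,b) in cs:
        near=np.hypot(u-a,v-b)<34; z=P[...,2]
        y=near&(hsv[...,0]>15)&(hsv[...,0]<35)&(hsv[...,1]>120)&(abs(z-.08)<.006)
        g=near&(hsv[...,0]>45)&(hsv[...,0]<90)&(hsv[...,1]>90)&(z<.03)
        yp=P[y]; gp=P[g]
        r=cv2.minAreaRect(gp[:,:2].astype(np.float32)*1000)
        (ec,er,_)=cv2.minEnclosingCircle(yp[:,:2].astype(np.float32)*1000)
        print(c,"pad",np.round(np.median(yp,0),4),"circ",np.round(ec,1),round(er,1),len(yp),"base",np.round(r[0],1),np.round(r[1],1),round(r[2],1),"z",np.round(np.median(gp[:,2]),4))
        B=cv2.boxPoints(r); e=[B[1]-B[0],B[2]-B[1]]; L=max(e,key=np.linalg.norm); L=L/np.linalg.norm(L); L=L*np.sign(L[0]); ce=np.array(r[0])
        print("   yaw",round(np.degrees(np.arctan2(L[1],L[0])),1),"pad est",np.round(ce+32*L,1),"tag press",np.round(ce-40*L,1),"tag z max",np.round(np.percentile(P[near&(hsv[...,1]<60)&(z>.02)&(z<.07)][:,2],98),3))
E
```

```text
Traceback (most recent call last):
ValueError: not enough values to unpack (expected 3, got 2)
```

```bash
cat > m.py <<'E'
from h import *
def meas(c,P,im,cs,rad):
    hsv=cv2.cvtColor(im,cv2.COLOR_BGR2HSV)
    h,w=hsv.shape[:2]; u,v=np.meshgrid(np.arange(w),np.arange(h))
    for (a,b) in cs:
        near=np.hypot(u-a,v-b)<rad; z=P[...,2]
        y=near&(hsv[...,0]>15)&(hsv[...,0]<35)&(hsv[...,1]>120)&(abs(z-.08)<.006)
        g=near&(hsv[...,0]>45)&(hsv[...,0]<90)&(hsv[...,1]>90)&(z<.03)
        yp=P[y]; gp=P[g]
        r=cv2.minAreaRect(gp[:,:2].astype(np.float32)*1000)
        (ec,er)=cv2.minEnclosingCircle(yp[:,:2].astype(np.float32)*1000)
        print(c,"pad",np.round(np.median(yp,0),4),"circ",np.round(ec,1),round(er,1),len(yp),"base",np.round(r[0],1),np.round(r[1],1),"z",np.round(np.median(gp[:,2]),4))
        B=cv2.boxPoints(r); e=[B[1]-B[0],B[2]-B[1]]; L=max(e,key=np.linalg.norm); L=L/np.linalg.norm(L); L=L*np.sign(L[0]); ce=np.array(r[0])
        print("   yaw",round(np.degrees(np.arctan2(L[1],L[0])),1),"pad est",np.round(ce+32*L,1),"tag press",np.round(ce-40*L,1))
E
python3 - <<'E'
from m import *
for c,cs in [("top",[(164,208),(247,216),(341,208)]),("scene",[(300,147),(256,195),(209,270)])]:
    f=np.load(c+".npz"); meas(c,f["P"],f["im"],cs,34)
E
```

```text
top pad [0.5567 0.2713 0.0812] circ [557.8 270.5] 22.2 178 base [526.4 270.2] [137.   74.5] z 0.015
   yaw 2.7 pad est [558.3 271.7] tag press [486.4 268.3]
top pad [0.5429 0.0291 0.0813] circ [543.9  28.7] 21.5 183 base [513.1  21.2] [138.9  73.5] z 0.0151
   yaw 14.7 pad est [544.   29.3] tag press [474.4  11. ]
top pad [ 0.5708 -0.2674  0.0813] circ [ 572.  -268.1] 22.4 186 base [ 540.7 -258.9] [ 74.4 138.3] z 0.0153
   yaw -16.7 pad est [ 571.3 -268.1] tag press [ 502.4 -247.4]
scene pad [0.5586 0.2704 0.0788] circ [558. 273.] 23.2 112 base [527.8 269. ] [138.6  83.8] z 0.0132
   yaw 6.1 pad est [559.6 272.4] tag press [488.  264.8]
scene pad [0.5454 0.0288 0.0795] circ [544.9  30. ] 23.1 143 base [515.1  20.2] [138.9  76.2] z 0.013
   yaw 14.6 pad est [546.1  28.2] tag press [476.4  10.1]
scene pad [ 0.5746 -0.2682  0.0796] circ [ 574.1 -267.6] 22.8 198 base [ 542.6 -258.2] [ 75.8 140.8] z 0.0135
   yaw -17.6 pad est [ 573.1 -267.9] tag press [ 504.5 -246.1]
```

The two cameras agree within about 2 mm. The pads are at L (0.558, 0.271), M (0.545, 0.029) and R (0.572, -0.268). I'll shut the jaws and move above the left pad.

{"op": "carry_out", "data": {"series": "0.0273 -0.0302 -0.009 2;0.0273 -0.0302 -0.009 2;0.0273 -0.0302 -0.009 2;0.0273 -0.0302 -0.009 2;0.0273 -0.0302 -0.009 2;0.0273 -0.0302 -0.009 2;0.0273 -0.0302 -0.009 2;0.0273 -0.0302 -0.009 2;0.0273 -0.0302 -0.009 2;0.0273 -0.0302 -0.009 2;0.0273 -0.0302 -0.009 2;0.0273 -0.0302 -0.009 1;0 0 0 0;0 0 0 0;0 0 0 0;0 0 0 0", "jaw": -1}}

```text
time: 2.5
tool_pos: [0.5579, 0.2729, 0.1377]
tcp_rot: [-0.085, 3.14, 0.001]
wrist_force: [-0.6, -0.1, 0.1]
width: 0.004
grip_force: 0.0
```

{"op": "carry_out", "data": {"series": "0 -0.002 -0.01 0;0 0 -0.01 0;0 0 -0.01 0;0 0 -0.008 0;0 0 0 0;0 0 0 0"}}

```text
time: 3.25
tool_pos: [0.5585, 0.27, 0.0994]
tcp_rot: [-0.083, 3.14, 0.0]
wrist_force: [0.4, -0.2, 0.2]
width: -0.001
grip_force: 0.0
```

```bash
python3 - <<'E'
from m import *
s=bot.read_state(); print(s["tool_pos"],s["wrist_force"])
im,d=eyes.read_camera("wrist"); cv2.imwrite("pics/w1.png",im)
E
```

```text
[0.55851026 0.27000813 0.09938902] [ 0.44615918 -0.24569263  0.17740104]
```

View pics/w1.png

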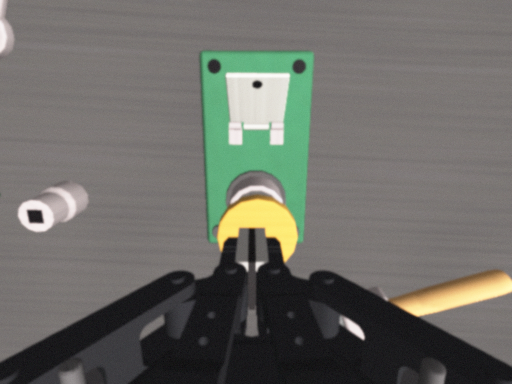

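The wrist view shows the shut fingertips just over the yellow pad at about (256,238), with the tag up at (257,100). I'll press in small steps.

{"op": "carry_out", "data": {"series": "0 0 -0.002 0;0 0 -0.002 0;0 0 -0.002 0;0 0 -0.002 0;0 0 0 0;0 0 0 0"}}

```text
time: 4.05
tool_pos: [0.5584, 0.27, 0.0917]
tcp_rot: [-0.083, 3.14, 0.0]
wrist_force: [-1.6, -0.9, 3.4]
width: 0.0
grip_force: 1.7
```

{"op": "carry_out", "data": {"series": "0 0 -0.0015 0;0 0 -0.0015 0;0 0 0 0;0 0 0 0"}}

```text
time: 4.55
tool_pos: [0.5585, 0.27, 0.0887]
tcp_rot: [-0.083, 3.14, 0.0]
wrist_force: [-1.2, -1.2, 5.4]
width: -0.002
grip_force: 2.9
```

{"op": "carry_out", "data": {"series": "0 0 -0.0015 0;0 0 -0.0015 0;0 0 0 0;0 0 0 0"}}

```text
time: 5.05
tool_pos: [0.5587, 0.2701, 0.0862]
tcp_rot: [-0.083, 3.14, 0.0]
wrist_force: [-2.1, -0.4, 7.9]
width: -0.002
grip_force: 3.9
```

The left spring gives about 8 N at 8 mm, so it seems sound. On to the middle rest.

{"op": "carry_out", "data": {"series": "0 0 0.005 0;0 0 0.01 0;0 0 0.015 0;0 0 0.02 0;-0.002 -0.03 0 2;-0.002 -0.03 0 2;-0.002 -0.03 0 2;-0.002 -0.03 0 2;-0.002 -0.03 0 2;-0.002 -0.03 0 2;-0.001 -0.03 0 0;0 -0.031 0 0;0 0 0 0;0 0 0 0;0 0 -0.015 0;0 0 -0.015 0;0 0 -0.009 0;0 0 0 0;0 0 0 0"}}

```text
time: 7.42
tool_pos: [0.5454, 0.029, 0.0963]
tcp_rot: [0.411, -3.115, 0.0]
wrist_force: [-0.5, -0.0, 0.1]
width: -0.003
grip_force: 0.0
```

{"op": "carry_out", "data": {"series": "0 0 -0.002 0;0 0 -0.002 0;0 0 -0.002 0;0 0 0 0;0 0 0 0"}}

```text
time: 8.05
tool_pos: [0.5458, 0.0289, 0.091]
tcp_rot: [-0.41, 3.114, -0.0]
wrist_force: [-0.7, -0.7, 4.9]
width: -0.004
grip_force: 2.6
```

{"op": "carry_out", "data": {"series": "0 0 -0.0015 0;0 0 -0.0015 0;0 0 0 0;0 0 0 0"}}

```text
time: 8.55
tool_pos: [0.546, 0.0289, 0.0886]
tcp_rot: [-0.41, 3.113, -0.0]
wrist_force: [-0.8, -0.2, 7.3]
width: -0.0
grip_force: 4.0
```

{"op": "carry_out", "data": {"series": "0 0 -0.0015 0;0 0 -0.0015 0;0 0 0 0;0 0 0 0"}}

```text
time: 9.05
tool_pos: [0.5462, 0.0289, 0.0861]
tcp_rot: [-0.41, 3.113, -0.0]
wrist_force: [-2.4, -0.4, 9.7]
width: -0.006
grip_force: 5.5
```

The middle spring gives about 1 N/mm, so it is sound too. Now the right one.

{"op": "carry_out", "data": {"series": "0 0 0.005 0;0 0 0.01 0;0 0 0.015 0;0 0 0.02 0;0.003 -0.03 0 -4;0.003 -0.03 0 -4;0.003 -0.03 0 -4;0.003 -0.03 0 -4;0.003 -0.03 0 -4;0.003 -0.03 0 -4;0.003 -0.03 0 -4;0.003 -0.03 0 -4;0.003 -0.03 0 0;0 -0.027 0 0;0 0 0 0;0 0 0 0;0 0 -0.02 0;0 0 -0.019 0;0 0 0 0;0 0 0 0"}}

```text
time: 11.55
tool_pos: [0.5721, -0.2676, 0.0949]
tcp_rot: [-0.463, -3.106, -0.001]
wrist_force: [-0.9, 0.3, 0.4]
width: 0.005
grip_force: 0.0
```

{"op": "carry_out", "data": {"series": "0 0 -0.002 0;0 0 -0.002 0;0 0 -0.002 0;0 0 0 0;0 0 0 0"}}

```text
time: 12.18
tool_pos: [0.5727, -0.2682, 0.0897]
tcp_rot: [0.464, 3.106, -0.0]
wrist_force: [-0.0, -0.1, 3.2]
width: -0.001
grip_force: 1.5
```

{"op": "carry_out", "data": {"series": "0 0 -0.0015 0;0 0 -0.0015 0;0 0 0 0;0 0 0 0"}}

```text
time: 12.68
tool_pos: [0.5726, -0.2682, 0.0865]
tcp_rot: [0.464, 3.106, -0.0]
wrist_force: [1.8, -0.8, 3.8]
width: -0.001
grip_force: 2.1
```

{"op": "carry_out", "data": {"series": "0 0 -0.0015 0;0 0 -0.0015 0;0 0 0 0;0 0 0 0"}}

```text
time: 13.18
tool_pos: [0.5726, -0.2682, 0.0835]
tcp_rot: [0.464, 3.107, -0.0]
wrist_force: [1.2, -1.5, 6.4]
width: -0.004
grip_force: 2.6
```

{"op": "carry_out", "data": {"series": "0 0 -0.002 0;0 0 -0.002 0;0 0 0 0;0 0 0 0"}}

```text
time: 13.68
tool_pos: [0.5727, -0.2683, 0.0798]
tcp_rot: [0.464, 3.106, -0.0]
wrist_force: [-0.3, -0.4, 7.1]
width: 0.003
grip_force: 3.2
```

{"op": "carry_out", "data": {"series": "0 0 0 0"}}

```text
time: 13.8
tool_pos: [0.5727, -0.2683, 0.0798]
tcp_rot: [0.464, 3.106, -0.0]
wrist_force: [0.2, 0.3, 7.3]
width: -0.002
grip_force: 3.2
```

The right rest takes only 7.2 N at about 14 mm, roughly 0.4 N/mm, so it has the tired spring. I'll rise, move over its tag and descend.

{"op": "carry_out", "data": {"series": "0 0 0.007 0;0 0 0.015 0;0 0 0.02 0;0 0 0.02 0;-0.018 0.0055 0 0;-0.018 0.0055 0 0;-0.018 0.0055 0 0;-0.0175 0.0055 0 0;0 0 0 0;0 0 0 0;0 0 -0.02 0;0 0 -0.02 0;0 0 -0.02 0;0 0 -0.012 0;0 0 0 0;0 0 0 0"}}

```text
time: 15.8
tool_pos: [0.5016, -0.2464, 0.07]
tcp_rot: [0.464, 3.106, -0.001]
wrist_force: [0.2, -0.7, -0.2]
width: -0.0
grip_force: 0.0
```

```bash
python3 - <<'E'
from m import *
im,d=eyes.read_camera("wrist"); cv2.imwrite("pics/w2.png",im)
E
```

```text
(no output)
```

View pics/w2.png

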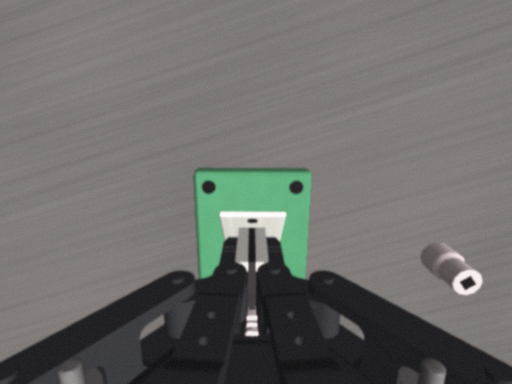

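The view shows the fingertips centred over the tag, its free edge at about (253,213), with the jaws aligned to the base. I'll press it down.

{"op": "carry_out", "data": {"series": "0 0 -0.008 0;0 0 -0.006 0;0 0 -0.005 0;0 0 -0.005 0;0 0 -0.004 0;0 0 -0.004 0;0 0 -0.003 0;0 0 -0.002 0;0 0 0 0;0 0 0 0"}}

```text
time: 17.1
tool_pos: [0.501, -0.2461, 0.0323]
tcp_rot: [0.464, 3.107, -0.0]
wrist_force: [0.6, 0.5, -0.0]
width: -0.004
grip_force: 0.0
```

{"op": "carry_out", "data": {"series": "0 0 -0.001 0;0 0 0 0;0 0 0 0"}}

```text
time: 17.48
tool_pos: [0.5011, -0.2462, 0.0316]
tcp_rot: [0.464, 3.106, -0.0]
wrist_force: [0.4, -0.5, 0.9]
width: 0.001
grip_force: 0.9
```

{"op": "carry_out", "data": {"series": "0 0 -0.001 0;0 0 0 0;0 0 0 0"}}

```text
time: 17.85
tool_pos: [0.5011, -0.2462, 0.0314]
tcp_rot: [0.464, 3.107, -0.0]
wrist_force: [-2.1, 2.1, 8.9]
width: -0.002
grip_force: 4.2
```

The tag has bottomed out at the flat height, with the force at 9 N. I'll retreat and check.

{"op": "carry_out", "data": {"series": "0 0 0.004 0;0 0 0.01 0;0 0 0.02 0;0 0 0.03 0;0 0 0.04 0;0 0 0.04 0;-0.03 0.02 0.01 0;-0.03 0.02 0 0;0 0 0 0;0 0 0 0;0 0 0 0"}}

```text
time: 19.23
tool_pos: [0.4416, -0.2066, 0.1845]
tcp_rot: [0.464, 3.106, -0.0]
wrist_force: [0.5, 0.2, -0.3]
width: -0.0
grip_force: 0.0
```

```bash
python3 - <<'E'
from m import *
s=bot.read_state(); print(s["time"],s["tool_pos"],s["wrist_force"])
for c,cs in [("top",[(164,208),(247,216),(341,208)]),("scene",[(300,147),(256,195),(209,270)])]:
    im,d=eyes.read_camera(c); P=pts(c,d,eyes.get_calibration(c))
    try: meas(c,P,im,cs,34)
    except Exception as e: print(e)
    if c=="scene": cv2.imwrite("pics/s2.png",cv2.resize(im[100:310,160:340],None,fx=2.8,fy=2.8))
E
```

```text
19.225 [ 0.44163686 -0.20658189  0.18453078] [ 0.51557221  0.20916347 -0.28058949]
top pad [0.5566 0.2705 0.0811] circ [557.6 271.3] 21.9 175 base [526.1 270.3] [136.1  74.7] z 0.0149
   yaw 2.5 pad est [558.1 271.7] tag press [486.2 268.6]
top pad [0.5429 0.029  0.0815] circ [543.8  28.4] 21.6 182 base [512.5  20.9] [138.   73.3] z 0.0154
   yaw 14.5 pad est [543.5  28.9] tag press [473.8  10.9]
top pad [ 0.5754 -0.2647  0.0818] circ [ 573.  -266.5] 22.5 150 base [ 541.7 -258.6] [ 73.  137.8] z 0.0155
   yaw -17.1 pad est [ 572.3 -268. ] tag press [ 503.5 -246.8]
scene pad [0.5587 0.2709 0.0782] circ [557.5 271.6] 24.0 112 base [528.9 270.9] [138.3  80.5] z 0.0127
   yaw 2.5 pad est [560.9 272.3] tag press [488.9 269.1]
scene pad [0.5453 0.0291 0.079 ] circ [544.5  30. ] 23.2 142 base [514.3  21.6] [139.2  79.3] z 0.0129
   yaw 15.0 pad est [545.2  29.8] tag press [475.7  11.2]
scene pad [ 0.5741 -0.2679  0.0797] circ [ 573.1 -267.7] 22.7 198 base [ 543.6 -258.9] [ 75.5 139.8] z 0.0137
   yaw -16.8 pad est [ 574.2 -268.1] tag press [ 505.3 -247.3]
```

View pics/s2.png

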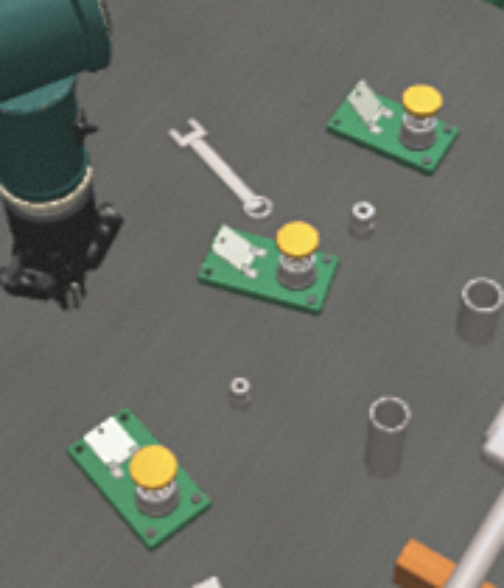

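The right tag at (110,440) lies flat. The left tag (368,105) and middle tag (238,248) are still up. All the pads are up, nothing has shifted and the arm is clear.

```bash
python3 -c "
from workcell import bot
print(bot.finish_job())"
```

```text
the job is handed in; nothing more can be done
None
```

I pressed the pads left, middle, right: the right rest has the tired spring (about 0.4 N/mm, against 0.8 left and 1.0 middle), so I pushed its tag flat, left the rest undisturbed, and handed the job in at about 19 s (no verdict was returned).

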